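# Dig the sample tin out of the caddy and get it on the balance

## Robot

A 6-joint arm with a two-finger parallel gripper is mounted at the origin on a cart in front of the work surface, level with it; the furniture and walls round the work are solid. World frame = base frame: x ahead of the robot, y to its left, z up, the work surface at z = 0. Lengths are in mm, angles in rad, forces in N, time in s.
With the tool pointing down it reaches from about 150 to 775 mm from the base axis. Payload 6.1 kg.
Tool frame: the origin (TCP) lies midway between the tips of the shut fingers; the grasp point (between the pads) lies 19 mm behind it; z points along the fingers, y is the line along which they close (so a half turn about z gives the same grasp; the last joint's range is limited). The gripper opens to 85 mm and grips with 20 to 120 N. Pads are 22 mm wide; open, the fingers measure 114 mm over their backs; the gripper's body (76 mm by 85 mm) begins 54 mm behind the grasp point. The pads swing forward as they close: fully open they stand 13 mm farther back than shut.
Start: joints at [-1.165, 0.126, -0.04, 1.405, 0, 1.571], TCP at [207.238, -482.349, 231.295] pointing down, gripper open.
Joint ranges: [-2.72, 2.72], [-0.95, 1.95], [-1.27, 1.35], [-1.78, 2.02], [-1.46, 1.47], [-3.14, 3.14]. Speed limits (rad/s): [2.39, 2.39, 3.01, 3.14, 3.14, 3.14].

## Interface

Orientations are given as [roll, pitch, yaw] about the fixed x, y, z axes, in that order (R = Rz(yaw) Ry(pitch) Rx(roll)).
In Python, from workcell import manip gives the robot as it stands. Calls block until the motion is done:
- manip.move_pose(position, orientation): joint-space move of the TCP to a pose.
- manip.move_linear(position, ori=None, speed=150, threshold=None): straight line of the TCP; ori=None keeps the orientation; speed is the mean speed in mm/s. With threshold (N) it stops when the force on the tool has changed by that much, and returns True; else False.
- manip.goto_joints(angles): joint-space move.
- manip.release() and manip.grab(strength=None): open the fingers fully, or close them until they stop; strength is the grip in N (None keeps the last).
- manip.wait(seconds).
- manip.ik(position, orientation): joint angles nearest the present ones, or None.
- manip.capture(name): name is "scene" or "top" or "wrist"; returns a dict with "color" (420x560x3 uint8, blue, green, red), "range_z" (420x560 float32, mm along the optical axis (not along the pixel's ray), 0 where there is no reading), "fx", "fy", "cx", "cy" (pixels), "position" and "orientation" of the camera in the world; the wrist camera has in their place "tool_from_camera" (4x4, takes a point from camera to tool coordinates, whose origin is the TCP and whose axes are the flange's). Camera axes: x right, y down, z forward; pixel columns grow to the right and rows downward; lengths in mm; the calibration is good to about 2 mm. The wrist camera is an equidistant fisheye: a pixel r from the principal point sees the ray r / f radians off the axis. A picture is of the moment at which its call begins: read the wrist's pose just before it.
A pose or a line that the arm cannot do raises manip.PlanningError and nothing moves.
- manip.sign_off(): hands the job in; it is judged then, once.
Readings, each from a call of its own:
- manip.get_time(): time.
- manip.get_joint_pos(): joint angles.
- manip.get_joint_velocities(): joint speeds.
- manip.get_tau(): joint torques, N m.
- manip.get_tool_pos(): TCP position.
- manip.get_eef_rot(): TCP orientation.
- manip.get_ft_force(): force on the tool from outside, world axes, zero at the start.
- manip.get_torque(): the same for the moment, N m.
- manip.get_opening(): finger opening in mm.
- manip.get_finger_force(): force on a finger pad.
Only numpy, scipy, OpenCV 4.12 (cv2) and the standard library are available. Lean on these libraries where they do the work, as an engineer would, in place of code of your own. Each camera call takes 0.05 s, during which the arm holds its last target. There are 200 camera calls.

## Task

The lidded sample tin at the back of the metal caddy has to be weighed, but the brass check weight still stands on the balance pan and the wash bottle and the measuring cylinder stand in front of the tin. Put the check weight home in the empty well of the wooden weight block, stand the wash bottle and the measuring cylinder together in the drip tray, and only then lift the tin out and set it on the middle of the balance pan. When the tin is on the pan, put the bottle and the cylinder back, each in the caddy bay it came from; keep all four upright throughout.

Things in the scene. Friction and masses are not known exactly. Their poses are not given: they have to be found in the camera images.
- caddy: Fixed sheet-metal caddy 166 x 162 mm; origin under its centre, +x to its back; floor z 5. Front: two bays 80 x 78 centred x -41, y +40 and -40; walls 14 to 24 high. Back: tin pocket centred x 42, y 0, between cheeks at y +-38 (tops z 46, stoppers beyond), so the tin is gripped only along caddy x, one finger before and one behind it, tips above z 14 (rib at x 0, rear lip z 11)
- balance: Fixed white bench balance, 186 x 134 mm, with a round stainless pan of 118 mm diameter whose top is at z = 60 mm. Origin on the bench under the pan's centre. The display deck lies on the -x side, 43 mm high, reaching to x = -111 mm
- weight_block: Fixed wooden block, 66 (x) x 150 (y) x 24 mm, three wells in a row along its y. Origin under the centre of the large empty well (diameter 53 mm, floor at z = 12, mouth at z = 24 mm); the block spans y = -33 to +117 mm. Two smaller brass weights are fixed in the wells at y = 53 mm (35 wide, top z = 60) and y = 95 mm (28 wide, top z = 50)
- drip_tray: Fixed shallow grey plastic tray, 196 (x) x 130 (y) mm, origin under its centre, floor at z = 2 mm, rim top at z = 14 mm. Empty at the start; the bottle and the cylinder both fit, one at about x = -48 and one at about x = +48 mm, y = 0
- check_weight: Loose large brass weight, 0.5 kg, 62 mm tall, round body of 44 mm diameter for the lower 35 mm, then a shoulder and a knob. Origin at the centre of its underside, z up. Starts on the balance pan. Gripped round the body with the fingertips about 19 mm above its underside it can be lowered into the well without the fingers meeting the block
- tin: Loose round aluminium tin with a closed, fixed lid, about 0.2 kg, 40 mm tall, diameter 62 mm at the body and 66 mm at the lid (top 4 mm). Origin at the centre of its underside, z up. Starts in the rear pocket of the caddy
- cylinder: Loose plastic measuring cylinder, 0.16 kg, 214 mm tall: foot 54 x 62 mm and 14 mm thick, round barrel of 28 mm diameter from z = 17 to 206 mm, rim 36 mm wide on top. Origin at the centre of its underside, z up; grip it firmly by the upper barrel (about 40 N), or it swings in the grip when carried. Starts in one of the two front bays of the caddy
- wash_bottle: Loose white wash bottle, 0.28 kg, 198 mm tall: body 65 mm wide, red cap 39 mm wide at z = 136 to 162 mm, above it a thin bent jet reaching 63 mm from the axis toward the bottle's +y at z = 166 to 198 mm. Origin at the centre of its underside, z up. Grip the cap, closing along the bottle's x to miss the jet. Starts in the other front bay, jet to the caddy's front

How it is judged:
By the outcome, as a careful person would: the job done as asked, in the order asked, and still so for the second after the job is handed in, with the robot touching nothing.
It also fails if it takes over 136 s, if anything falls off the work surface, if the arm or the gripper's body presses on something with over 40 N, if the wrist force passes 120 N, or if a joint passes its speed limit or range.

## Working session

There is one attempt and no reset: what is moved stays moved. The work goes in short steps, each a Python script; the robot and the scene stay as the last script left them, time stands still between calls to the robot, and variables do not carry over. Pictures are saved under pics/ and viewed, at most 14 in all, crops included, and the job is handed in when it is done.

```bash
ls; mkdir -p pics
python3 - <<'E'
from workcell import manip
import cv2,numpy as np
for n in("scene","top"):
    c=manip.capture(n); cv2.imwrite(f"pics/{n}0.png",c["color"]); np.savez(f"{n}0.npz",**c)
    print(n,c["fx"],c["fy"],c["cx"],c["cy"],c["position"],c["orientation"],(c["range_z"]>0).mean())
print(manip.get_time(),manip.get_tool_pos(),manip.get_eef_rot(),manip.get_opening())
E
```

```text
pics
scene 511.2116235906288 511.2116235906288 277.3768057023317 208.774168203738 [-13.61979264 708.01557586 826.82784079] [-2.2562853   0.00603463 -2.465335  ] 0.9959056122448979
top 409.03422923724884 409.03422923724884 280.9274320312081 207.86676538398746 [531.61300983  10.21007328 917.75455402] [-3.10393249 -0.01361464 -1.55075088] 0.9962585034013606
0.1 [ 207.08535842 -482.03327776  230.59726094] [-3.14015634e+00 -1.06816725e-06  4.05761639e-01] 85.3532662890159
```

View pics/scene0.png

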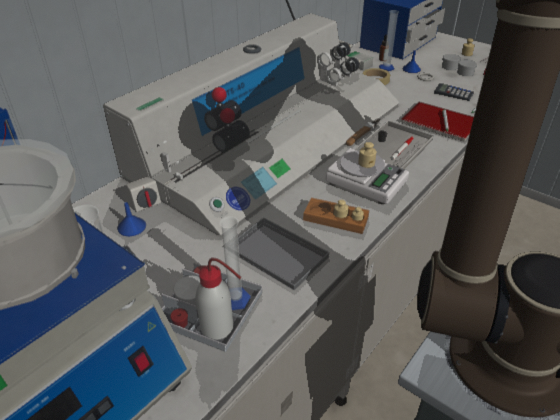

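View pics/top0.png

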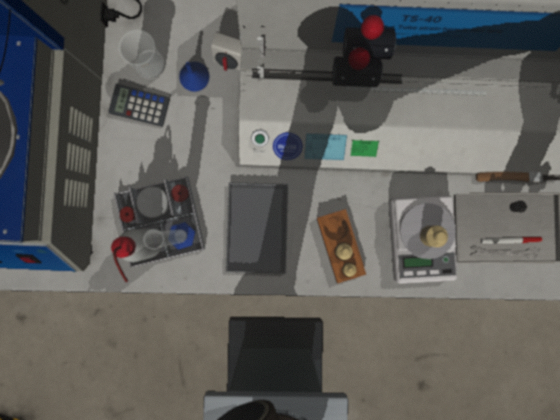

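The scene view shows the caddy (bottle at (213,300), cylinder at (232,260)), tray (280,250), block (337,213) and balance (368,170) with the weight. In the top view they are: caddy (160,222), tin (152,201), bottle cap (123,247), cylinder foot (180,235), tray (257,228), block (341,246), pan (427,228) and weight (435,237).

```bash
cat > h.py <<'E'
import numpy as np,cv2
from scipy.spatial.transform import Rotation as R
def xyz(c):
    z=c["range_z"].astype(float); v,u=np.mgrid[:z.shape[0],:z.shape[1]]
    p=np.dstack([(u-c["cx"])/c["fx"]*z,(v-c["cy"])/c["fy"]*z,z])
    return p@R.from_euler("xyz",c["orientation"]).as_matrix().T+c["position"]
def onplane(c,uv,h):
    uv=np.atleast_2d(uv).astype(float)
    d=np.c_[(uv[:,0]-c["cx"])/c["fx"],(uv[:,1]-c["cy"])/c["fy"],np.ones(len(uv))]@R.from_euler("xyz",c["orientation"]).as_matrix().T
    return c["position"]+d*((h-c["position"][2])/d[:,2])[:,None]
E
python3 - <<'E'
from h import *
t=dict(np.load("top0.npz")); P=xyz(t)
for n,u,v in [("bench",215,200),("bench2",375,250),("tinlid",152,200),("cap",123,244),("tray",257,228),("block",330,225),("wellwt1",344,252),("pan",412,225),("knob",436,236),("deck",440,270),("cylrim",152,240),("foot",183,235)]:
    print(n,P[v-1:v+2,u-1:u+2].reshape(-1,3).mean(0).round(1))
im=t["color"]
a=cv2.resize(im[165:290,95:220],None,fx=4.7,fy=4.7,interpolation=cv2.INTER_CUBIC)
cv2.imwrite("pics/a.png",a)
b=cv2.resize(im[170:295,300:470],None,fx=4.7,fy=4.7,interpolation=cv2.INTER_CUBIC)
cv2.imwrite("pics/b.png",b)
E
```

```text
bench [581.1 146.7  -0.7]
bench2 [ 476.1 -214.7   -0.7]
tinlid [575.9 273.9  44.1]
cap [488.3 287.2 166.1]
tray [520.2  51.    0.8]
block [ 530.2 -111.1   11.2]
wellwt1 [ 474.3 -134.9   59.4]
pan [ 533.8 -277.7   59.1]
knob [ 513.  -304.7  119.6]
deck [ 438.5 -345.    40.5]
cylrim [497.3 230.  181.8]
foot [503.1 203.8  53.5]
```

View pics/a.png

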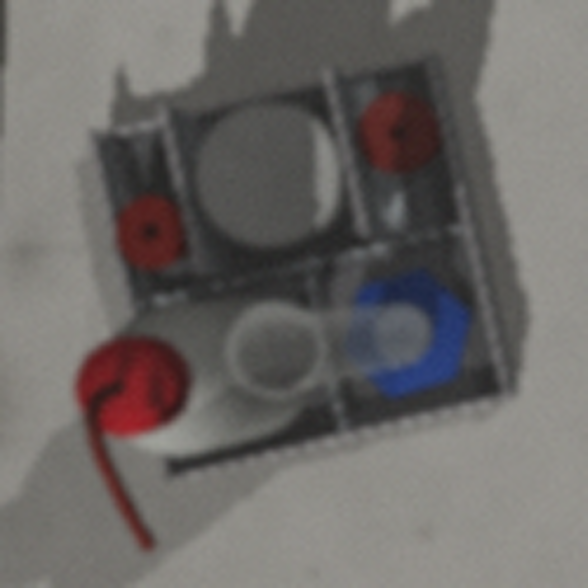

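View pics/b.png

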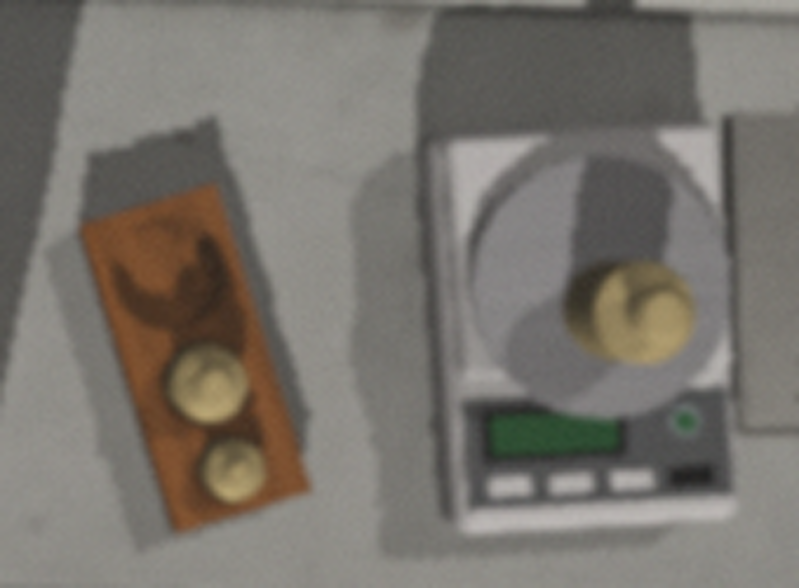

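The caddy crop shows the tin lid round (265,175), the blue foot at (410,335), the cylinder rim at (275,348), the cap at (133,385) with its jet to (150,545), and the front edge from (170,470) to (510,395), so the caddy is turned about 0.2 rad. The balance crop shows the block's corners at (80,230), (215,185), (310,490) and (175,530), the pan centred near (600,285) and the weight at (640,312).

```bash
cat > meas.py <<'E'
from h import *
def rect(p,n):
    r=cv2.minAreaRect(p[:,:2].astype(np.float32)); print(n,"rect c",np.round(r[0],1),"size",np.round(r[1],1),"ang",round(r[2],2),"zmed",np.median(p[:,2]).round(1),len(p))
def circ(p,n):
    q=p[:,:2]; A=np.c_[2*q,np.ones(len(q))]
    h=cv2.convexHull(q.astype(np.float32)); c,r=cv2.minEnclosingCircle(h)
    print(n,"circ",np.round(c,1),"d",round(2*r,1),"median",np.median(p,0).round(1),len(p))
def main(t,n):
    P=xyz(t); hsv=cv2.cvtColor(t["color"],cv2.COLOR_BGR2HSV); H,S,V=[hsv[...,i] for i in range(3)]
    X,Y,Z=P[...,0],P[...,1],P[...,2]
    near=lambda x,y,r:(np.hypot(X-x,Y-y)<r)
    brass=(H>15)&(H<35)&(S>60)
    m=near(513,-305,45)&(Z>100)&(Z<130)&brass; circ(P[m&(Z>115)],n+" knobtop"); circ(P[near(513,-305,40)&(Z>86)&(Z<100)],n+" shoulder/body")
    circ(P[near(525,-295,90)&(Z>55)&(Z<64)],n+" pan")
    wood=(H>4)&(H<15)&(S>110)
    rect(P[near(490,-125,110)&(Z>19)&(Z<30)&wood],n+" blocktop")
    for s in((474,-135,60),(440,-142,50)): circ(P[near(*s[:2],22)&(abs(Z-s[2])<5)],n+" smallwt")
    rect(P[(abs(X-500)<120)&(abs(Y-50)<80)&(Z>7)&(Z<20)],n+" tray")
    circ(P[near(576,274,42)&(Z>41)&(Z<48)&(S<60)],n+" tin")
    red=((H<8)|(H>172))&(S>120)
    circ(P[near(488,287,40)&(Z>155)&(Z<171)&red],n+" cap"); 
    q=P[near(470,287,90)&(Z>172)&(Z<212)&red]; print(n,"jet",q[:,:2].min(0).round(),q[:,:2].max(0).round(),"far", q[np.argsort(q[:,0])[:6]].mean(0).round(1) if len(q) else 0,len(q))
    blue=(H>100)&(H<130)&(S>120); circ(P[near(500,210,60)&blue&(Z<35)],n+" foot")
    q=P[near(505,210,40)&(Z>40)&(Z<215)];print(n,"barrel",np.median(q,0).round(1),len(q))
    q=P[near(505,210,50)&(Z>208)&(Z<228)];print(n,"rim",q.mean(0).round(1),len(q))
if __name__=="__main__":
    for n in("top","scene"): main(dict(np.load(n+"0.npz")),n)
E
python3 meas.py
```

```text
top knobtop circ [ 513.2 -313.5] d 25.9 median [ 513.2 -312.4  119.9] 133
top shoulder/body circ [ 513.6 -313.6] d 45.1 median [ 516.  -301.1   98.1] 173
top pan circ [ 523.5 -310. ] d 118.2 median [ 531.8 -301.7   59.3] 1940
top blocktop rect c [ 485.8 -134.4] size [148.8  66.1] ang 18.56 zmed 23.4 1110
top smallwt circ [ 476.5 -137.3] d 19.0 median [ 476.5 -137.1   57.9] 66
top smallwt circ [ 435.7 -150.7] d 15.5 median [ 436.1 -150.3   48.4] 42
top tray rect c [521.7  52.1] size [132.2 196.7] ang 89.56 zmed 14.6 495
top tin circ [575.4 274.1] d 82.9 median [573.7 274.6  44.4] 784
top cap circ [482.8 292. ] d 38.5 median [484.7 287.7 164.4] 304
top jet [425. 276.] [485. 294.] far [427.4 277.  179.1] 67
top foot circ [500.5 216.4] d 58.0 median [502.1 205.5  14.3] 247
top barrel [501.6 209.5 159.6] 502
top rim [501.2 220.6 217. ] 172
scene knobtop circ [ 509.3 -313.6] d 26.6 median [ 509.4 -311.6  120.9] 49
scene shoulder/body circ [ 509.9 -313.9] d 45.7 median [ 504.2 -301.2   95.1] 91
scene pan circ [ 522.6 -310.4] d 122.0 median [ 517.8 -296.1   60.4] 649
scene blocktop rect c [ 483.6 -134.3] size [149.8  68.6] ang 17.65 zmed 23.9 546
scene smallwt circ [ 474.5 -140.6] d 19.1 median [ 473.3 -138.1   59.3] 35
scene smallwt circ [ 445.1 -147.3] d 38.3 median [ 433.4 -150.9   49. ] 26
scene tray rect c [520.2  49.9] size [135.5 199.3] ang 89.79 zmed 13.6 647
scene tin circ [578.4 275.7] d 82.6 median [576.1 279.4  44.9] 554
scene cap circ [481.5 291.9] d 39.3 median [475.6 296.6 164.3] 285
scene jet [423. 276.] [481. 293.] far [424.5 277.1 177.7] 56
scene foot circ [493.1 214.5] d 53.1 median [483.  219.5  14.9] 187
scene barrel [491.  223.7 149.2] 991
scene rim [501.7 213.9 215.2] 181
```

```bash
cat >> h.py <<'E'
def wpose():
    from workcell import manip
    T=np.eye(4); T[:3,:3]=R.from_euler("xyz",manip.get_eef_rot()).as_matrix(); T[:3,3]=manip.get_tool_pos(); return T
def wrist(name):
    from workcell import manip
    T=wpose(); c=manip.capture("wrist"); c["T"]=T@c["tool_from_camera"]; cv2.imwrite(f"pics/{name}.png",c["color"]); np.savez(name+".npz",**c); return c
def wrays(c):
    v,u=np.mgrid[:420,:560]; a=(u-c["cx"])/c["fx"]; b=(v-c["cy"])/c["fy"]; th=np.hypot(a,b)+1e-9
    return np.dstack([a/th*np.sin(th),b/th*np.sin(th),np.cos(th)])
def wxyz(c):
    d=wrays(c); return (d/d[...,2:]*c["range_z"][...,None])@c["T"][:3,:3].T+c["T"][:3,3]
def wplane(c,uv,h):
    d=np.array([wrays(c)[int(v),int(u)] for u,v in uv])@c["T"][:3,:3].T; o=c["T"][:3,3]
    return o+d*((h-o[2])/d[:,2])[:,None]
E
python3 - <<'E'
from workcell import manip
from h import *
t0=manip.get_time()
manip.move_pose([512,-313,230],[np.pi,0,.318]); a=wrist("w_pan"); t1=manip.get_time()
manip.move_pose([525,-121,200],[np.pi,0,.318]); b=wrist("w_blk")
print(t0,t1,manip.get_time(),manip.get_tool_pos(),b["tool_from_camera"].round(3).tolist(),b["fx"],b["cx"],b["cy"])
cv2.imwrite("pics/w1.png",cv2.resize(np.hstack([a["color"],b["color"]]),(800,300)))
E
```

```text
0.1 1.4583 2.3083 [ 525.26064452 -122.46872191  200.449035  ] [[-0.001, -0.956, -0.293, 74.608], [1.0, -0.001, -0.001, 0.13], [0.001, -0.293, 0.956, -141.997], [0.0, 0.0, 0.0, 1.0]] 325.19226210127806 281.00802062814734 210.75952068102126
```

View pics/w1.png

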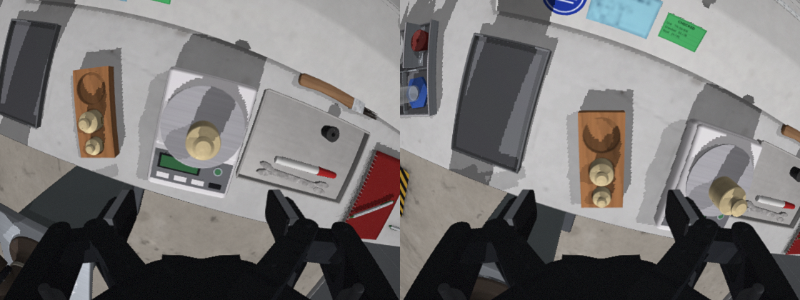

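The left wrist image (pan pose) shows the weight at about (203,140) and the pan at (207,120). The right one (block pose) shows the empty well at (603,130) with the two small weights below it. I'll measure both from the wrist clouds.

Run:
```python
from meas import *
from h import *
for n in("w_pan","w_blk"):
    t=dict(np.load(n+".npz")); P=wxyz(t); hsv=cv2.cvtColor(t["color"],cv2.COLOR_BGR2HSV); H,S,V=[hsv[...,i] for i in range(3)]
    X,Y,Z=P[...,0],P[...,1],P[...,2]; near=lambda x,y,r:(np.hypot(X-x,Y-y)<r)
    brass=(H>15)&(H<35)&(S>60); wood=(H>4)&(H<15)&(S>110)
    circ(P[near(513,-313,35)&(Z>115)&(Z<127)],n+" knobtop"); circ(P[near(513,-313,35)&(Z>88)&(Z<100)],n+" body")
    circ(P[near(525,-310,75)&(abs(Z-60)<4)],n+" pan")
    rect(P[near(490,-130,110)&(abs(Z-24)<3)&wood],n+" block")
    for s in((475,-138,60),(435,-151,50)): circ(P[near(*s[:2],22)&(abs(Z-s[2])<4)],n+" smallwt")
    # well: points deeper than top inside
    circ(P[near(525,-121,31)&(Z<20)&(Z>6)],n+" well")
    rect(P[(abs(X-520)<125)&(abs(Y-51)<80)&(abs(Z-14)<4)],n+" tray")
```

```text
w_pan knobtop circ [ 512.6 -315.8] d 25.5 median [ 513.7 -315.5  120.1] 700
w_pan body circ [ 512.8 -316.4] d 44.5 median [ 520.3 -312.6   99. ] 823
w_pan pan circ [ 523.2 -312.1] d 118.6 median [ 533.8 -305.8   59.3] 8601
w_pan block rect c [ 486.1 -136.6] size [148.4  67.3] ang 18.28 zmed 23.5 3251
w_pan smallwt circ [ 475.3 -139.7] d 20.2 median [ 476.2 -140.6   58.5] 206
w_pan smallwt circ [ 435.  -152.4] d 15.9 median [ 435.7 -153.5   48.6] 122
w_pan well circ [ 524.2 -120.8] d 53.2 median [ 524.1 -119.2   11.6] 1342
w_pan tray rect c [521.3  49.2] size [133.5 198.7] ang 89.57 zmed 14.4 1105
w_blk knobtop circ [ 512.7 -315.3] d 26.4 median [ 513.7 -312.1  119.8] 410
w_blk body circ [ 512.7 -314.6] d 44.2 median [ 520.3 -302.4   98.5] 686
w_blk pan circ [ 522.5 -311.9] d 118.7 median [ 536.8 -295.7   59.2] 5354
w_blk block rect c [ 485.8 -136. ] size [148.7  65.4] ang 18.34 zmed 23.3 4403
w_blk smallwt circ [ 474.8 -139.3] d 19.5 median [ 476.  -138.9   58.4] 268
w_blk smallwt circ [ 435.  -153.2] d 16.1 median [ 436.1 -152.4   48.6] 151
w_blk well circ [ 524.7 -123. ] d 52.4 median [ 523.5 -123.5   11.4] 1966
w_blk tray rect c [521.2  50. ] size [133.2 198.7] ang 89.48 zmed 14.5 1987
```

```bash
cat >> h.py <<'E'
def st(s=""):
    from workcell import manip
    print(s,"t",round(manip.get_time(),2),"tcp",np.round(manip.get_tool_pos(),1),"rot",np.round(manip.get_eef_rot(),3),"open",round(manip.get_opening(),1),"F",np.round(manip.get_ft_force(),1),"ff",np.round(manip.get_finger_force(),1))
E
python3 - <<'E'
from workcell import manip
from h import *
D=[np.pi,0,.318]
manip.move_pose([512.7,-315.5,150],D); st()
manip.move_linear([512.7,-315.5,76],speed=100); st("down")
manip.grab(60); st("grab")
manip.move_linear([512.7,-315.5,110],speed=80); st("lift")
manip.move_pose([525.2,-123.1,110],D); manip.wait(.3); st("over")
wrist("w2")
E
```

```text
t 3.12 tcp [ 512.7 -315.5  150.3] rot [-3.141 -0.     0.317] open 85.4 F [0.1 0.4 0.9] ff 0.0
down t 4.02 tcp [ 513.2 -315.6   76.8] rot [ 3.141e+00 -1.000e-03  3.180e-01] open 85.5 F [0.1 0.2 1. ] ff 0.0
grab t 4.49 tcp [ 513.2 -316.    76.9] rot [ 3.14e+00 -1.00e-03  3.18e-01] open 41.6 F [-0.3 -0.2  3.9] ff 62.1
lift t 5.07 tcp [ 512.6 -315.4  109.8] rot [-3.141  0.     0.318] open 41.4 F [-0.9  0.6 -5.4] ff 61.4
over t 6.16 tcp [ 525.2 -124.   109.9] rot [-3.142  0.     0.316] open 41.7 F [ 0.  -0.3 -3.9] ff 61.4
```

View pics/w2.png

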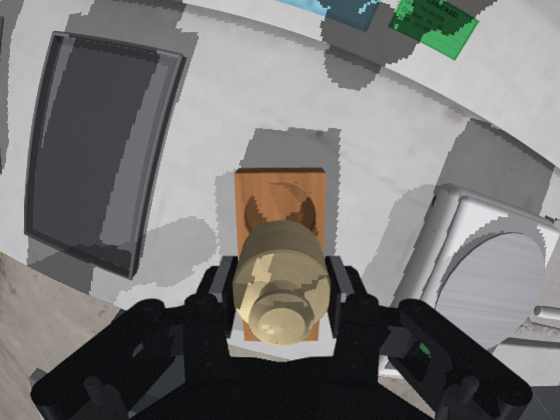

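The weight hangs upright between the pads, with its knob at (278,320), and the well shows behind it at (280,205). I'll check its centre against the well and lower it until it makes contact.

Run:
```python
from workcell import manip
from meas import *
from h import *
t=dict(np.load("w2.npz")); P=wxyz(t); X,Y,Z=np.moveaxis(P,2,0); near=np.hypot(X-525,Y+123)<40
print(np.percentile(Z[near],[50,90,99]).round())
circ(P[near&(Z>149)&(Z<162)],"knob")
rect(P[(np.hypot(X-490,Y+130)<110)&(abs(Z-24)<3)],"block")
manip.move_linear([525.2,-123.1,40],speed=100)
hit=manip.move_linear([525.2,-123.1,26],speed=30,threshold=6); st(f"hit {hit}")
```

```text
[159. 205. 211.]
knob circ [ 530.9 -121.1] d 78.9 median [ 528.8 -122.9  153.7] 4404
block rect c [ 485.1 -136.2] size [151.4  66.4] ang 18.56 zmed 23.3 2985
hit True t 7.47 tcp [ 525.6 -123.2   28.9] rot [ 3.141e+00 -1.000e-03  3.180e-01] open 41.8 F [-0.1  0.6  3.8] ff 62.3
```

Run:
```python
from workcell import manip
from meas import *
from h import *
manip.release(); manip.move_linear([525.2,-123.1,130],speed=150); 
b=wrist("w3"); P=wxyz(b); X,Y,Z=np.moveaxis(P,2,0)
circ(P[(np.hypot(X-525,Y+123)<30)&(Z>70)&(Z<78)],"knob in well")
manip.move_pose([460,230,320],[np.pi,0,.24]); manip.wait(.2); st(); wrist("w4")
manip.move_pose([540,250,320],[np.pi,0,.24]); manip.wait(.2); st(); wrist("w5")
cv2.imwrite("pics/w345.png",cv2.resize(np.hstack([cv2.imread(f"pics/w{i}.png") for i in(3,4)]),(800,300)))
```

```text
knob in well circ [ 525.4 -123.3] d 24.8 median [ 526.1 -122.9   72.4] 908
 t 13.6 tcp [460. 230. 320.] rot [3.142 0.    0.24 ] open 85.3 F [ 0.8 -0.6 -0.3] ff 0.0
 t 14.28 tcp [539.3 249.8 320.8] rot [-3.141e+00 -1.000e-03  2.400e-01] open 85.4 F [ 0.   0.9 -0.2] ff 0.0
```

View pics/w345.png

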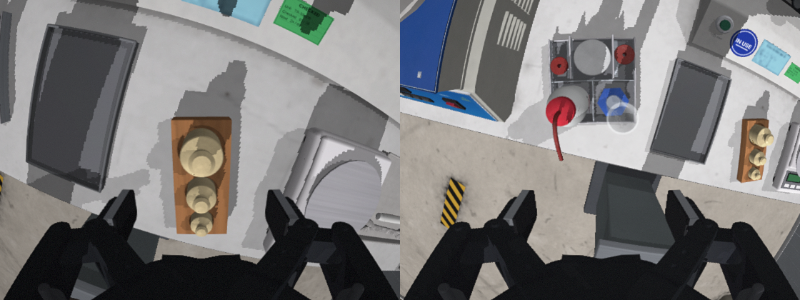

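View pics/w5.png

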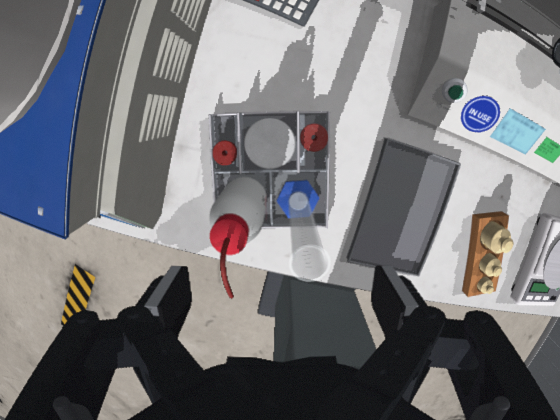

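The weight is seated in the well, at (205,150) in the combined picture. In w5 the caddy is nearly axis-aligned at (270,168): tin (270,143), cap (229,232), jet tip (232,297), cylinder foot (298,200) and rim (310,262).

Run:
```python
from meas import *
from h import *
for n in("w4","w5"):
    t=dict(np.load(n+".npz")); P=wxyz(t); hsv=cv2.cvtColor(t["color"],cv2.COLOR_BGR2HSV); H,S,V=[hsv[...,i] for i in range(3)]
    X,Y,Z=P[...,0],P[...,1],P[...,2]; near=lambda x,y,r:(np.hypot(X-x,Y-y)<r)
    red=((H<8)|(H>172))&(S>120); blue=(H>100)&(H<130)&(S>120)
    circ(P[near(577,275,36)&(abs(Z-45)<3)&(S<60)],n+" tin")
    circ(P[near(482,292,26)&(abs(Z-166)<6)&red],n+" cap")
    q=P[near(470,287,90)&(Z>172)&(Z<212)&red]; q=q[q[:,0]<465]; print("jet",q[:,:2].min(0).round(),"line",cv2.fitLine(q[:,:2].astype(np.float32),cv2.DIST_HUBER,0,.01,.01).ravel().round(2),q[:,2].mean().round())
    circ(P[near(500,214,45)&blue&(abs(Z-18)<6)],n+" foot"); circ(P[near(500,214,35)&(Z>213)&(Z<226)],n+" rim")
    m=near(538,255,125)&(Z>8)&(Z<52)&~red&(Z<52)
    # restrict to walls: back part corners
    rect(P[m],n+" caddy all")
    cheek=near(577,270,75)&(abs(Z-46)<3)&~red&~near(576.5,275,35); q=P[cheek]; 
    for nm,s in(("left",q[:,1]>290),("right",q[:,1]<262)):
        l=q[s]; 
        if len(l)>5: print(nm,cv2.fitLine(l[:,:2].astype(np.float32),cv2.DIST_HUBER,0,.01,.01).ravel().round(3),l[:,2].mean().round(1),len(l))
    m=(Z>120)&(X>420)&(X<640)&(Y>330)&(Z<600); print("machine min y",np.percentile(Y[m],[0,1,5]).round() if m.any() else None)
    for x in(480,520,560,600):
        k=m&(abs(X-x)<15); print(x,np.percentile(Y[k],1).round() if k.any() else None,end=";")
```

```text
w4 tin circ [573.4 272.4] d 71.2 median [572.6 273.8  44.3] 2000
w4 cap circ [482.4 291.1] d 38.4 median [484.7 289.  164.3] 1097
jet [422. 274.] line [9.6000e-01 2.6000e-01 4.4538e+02 2.8102e+02] 192.0
w4 foot circ [500.3 216.9] d 60.4 median [511.8 226.9  14.5] 583
w4 rim circ [500.3 215.9] d 35.5 median [499.  214.7 217.5] 792
w4 caddy all rect c [531.1 264.5] size [167.5 164.2] ang 14.69 zmed 42.7 4660
left [9.67000e-01 2.55000e-01 5.62822e+02 3.11573e+02] 46.8 163
right [9.67000e-01 2.55000e-01 5.83155e+02 2.39185e+02] 46.1 189
machine min y [395. 398. 401.]
480 404.0;520 403.0;560 398.0;600 396.0;w5 tin circ [574.6 273. ] d 70.1 median [573.  274.1  44.3] 1961
w5 cap circ [482.8 291.3] d 38.9 median [485.8 290.  164.4] 952
jet [423. 274.] line [9.6000e-01 2.7000e-01 4.4520e+02 2.8076e+02] 193.0
w5 foot circ [501.  216.7] d 59.3 median [510.8 224.5  14.2] 594
w5 rim circ [500.2 216.2] d 35.7 median [495.7 213.4 217.6] 611
w5 caddy all rect c [531.3 264.4] size [166.4 163.4] ang 14.57 zmed 37.2 4997
left [9.66000e-01 2.57000e-01 5.62537e+02 3.11604e+02] 46.6 170
right [9.75000e-01 2.21000e-01 5.82427e+02 2.39528e+02] 46.3 159
machine min y [395. 398. 401.]
480 404.0;520 403.0;560 398.0;600 397.0;
```

Both wrist views agree on the layout:

| Item | Position (mm) | Expected (mm) |
|---|---|---|
| Caddy centre | (531.2, 264.4), yaw 0.256 | – |
| Tin | (572.5, 274.5) | (571.8, 275.0) from the caddy pose |
| Cylinder | (500.3, 216.1) | (501.6, 215.3), its bay |
| Bottle | (482.6, 291.2) | (481.4, 292.7), its bay |

The cylinder goes first, since it's the tallest.

Run:
```python
from workcell import manip
from h import *
D=[np.pi,0,.256-np.pi/2]; c=[500.3,216.1]; T=[569,50]
manip.move_pose(c+[250],D)
manip.move_linear(c+[166],speed=120); st("at")
manip.grab(42); st("grab")
manip.move_linear(c+[221],speed=120); st("lift")
manip.move_linear(T+[221],speed=150); manip.wait(.2)
manip.move_linear(T+[170],speed=120)
h=manip.move_linear(T+[160],speed=25,threshold=4); st(f"hit {h}")
manip.release(); manip.move_linear(T+[250],speed=150); st()
wrist("w6")
```

```text
at t 16.54 tcp [500.7 216.3 166.7] rot [-3.141  0.    -1.315] open 85.4 F [ 0.6 -0.4 -0. ] ff 0.0
grab t 17.11 tcp [500.4 216.1 166.4] rot [-3.141  0.    -1.315] open 27.9 F [-0.7 -0.8  3.7] ff 37.7
lift t 17.72 tcp [500.2 216.  220.3] rot [ 3.141 -0.    -1.315] open 27.8 F [-0.5 -0.6 -2.1] ff 37.9
hit True t 20.2 tcp [569.9  50.  163.5] rot [-3.139e+00 -1.000e-03 -1.315e+00] open 27.9 F [-0.1  0.5  4.1] ff 38.2
 t 21.53 tcp [568.8  50.  249.2] rot [ 3.14   0.    -1.315] open 85.2 F [0.3 0.  0.1] ff 0.0
```

View pics/w6.png

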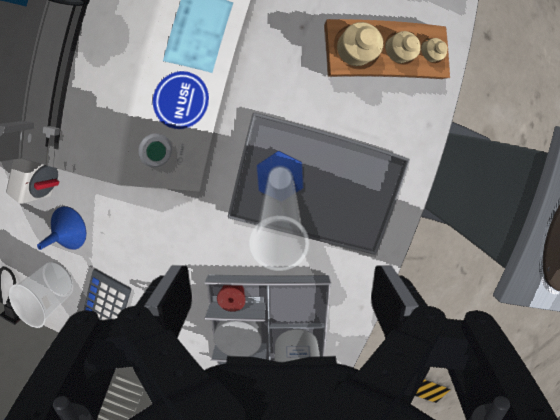

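The cylinder stands upright in the tray, with its foot at (280,172) and its rim at (280,243). The bottle is next.

Run:
```python
from workcell import manip
from h import *
D=[np.pi,0,.262]; c=[482.6,291.2]; T=[473,50]
manip.move_pose(c+[250],D)
manip.move_linear(c+[138],speed=120); st("at")
manip.grab(45); st("grab")
manip.move_linear(c+[190],speed=120); st("lift")
manip.move_linear(T+[190],speed=170); manip.wait(.2)
manip.move_linear(T+[142],speed=120)
h=manip.move_linear(T+[132],speed=25,threshold=4); st(f"hit {h}")
manip.release(); manip.move_linear(T+[240],speed=150); st()
manip.move_pose([520,215,260],[np.pi,0,.256]); manip.wait(.2);st(); wrist("w7")
```

```text
at t 23.71 tcp [483.1 291.3 138.8] rot [-3.141e+00 -1.000e-03  2.620e-01] open 85.8 F [0.2 1.4 0.4] ff 0.0
grab t 24.22 tcp [482.9 291.5 138.7] rot [-3.141e+00 -1.000e-03  2.620e-01] open 37.3 F [-0.6 -0.8  3.9] ff 45.9
lift t 24.8 tcp [482.3 291.1 189.1] rot [3.141e+00 1.000e-03 2.620e-01] open 37.1 F [-0.5  0.2 -3.4] ff 45.4Traceback (most recent call last):
  File "<stdin>", line 8, in <module>
workcell.PlanningError: the arm cannot follow that straight line within its joint ranges
```

Run:
```python
from workcell import manip
from h import *
for f in np.linspace(0,1,6):
    p=[482.6-9.6*f,291.2-241.2*f,190]; q=manip.ik(p,[np.pi,0,.262]); print(np.round(p),None if q is None else np.round(q,2))
for z in(190,138):
  for y in(50,60): print(z,y,[(x,manip.ik([x,y,z],[np.pi,0,.262]) is not None) for x in(473,480,490,500)])
print(np.round(manip.get_joint_pos(),2))
```

```text
[483. 291. 190.] [ 0.54  0.2  -0.04  1.33  0.   -2.86]
[481. 243. 190.] [ 0.47  0.15 -0.1   1.32  0.   -2.94]
[479. 195. 190.] [ 0.39  0.11 -0.14  1.31  0.   -3.02]
[477. 146. 190.] [ 0.3   0.08 -0.18  1.31  0.   -3.11]
[475.  98. 190.] [ 0.2   0.05 -0.21  1.31  0.    3.08]
[473.  50. 190.] [ 0.11  0.04 -0.23  1.31  0.    2.98]
190 50 [(473, True), (480, True), (490, True), (500, True)]
190 60 [(473, True), (480, True), (490, True), (500, True)]
138 50 [(473, True), (480, True), (490, True), (500, True)]
138 60 [(473, True), (480, True), (490, True), (500, True)]
[ 0.54  0.2  -0.04  1.33  0.   -2.86]
```

Run:
```python
from workcell import manip
from h import *
T=[473,50]
manip.move_linear(T+[190],[np.pi,0,-.05],speed=170); manip.wait(.2)
manip.move_linear(T+[142],speed=120)
h=manip.move_linear(T+[132],speed=25,threshold=4); st(f"hit {h}")
manip.release(); manip.move_linear(T+[240],speed=150); st()
manip.move_pose([520,215,260],[np.pi,0,.256]); manip.wait(.2);st(); wrist("w7")
print(np.round(manip.get_joint_pos(),2))
```

```text
hit True t 27.47 tcp [473.9  50.  135.7] rot [-3.141e+00 -3.000e-03 -5.000e-02] open 37.1 F [-0.1  0.1  3.2] ff 46.1
 t 28.86 tcp [472.7  50.  239.1] rot [ 3.141e+00  2.000e-03 -5.000e-02] open 85.4 F [ 0.5  0.4 -0.6] ff 0.0
 t 29.78 tcp [519.8 213.7 260.1] rot [3.141 0.    0.254] open 85.6 F [0.4 0.6 0.4] ff 0.0
[ 0.39  0.2   0.11  1.48 -0.   -3.01]
```

View pics/w7.png

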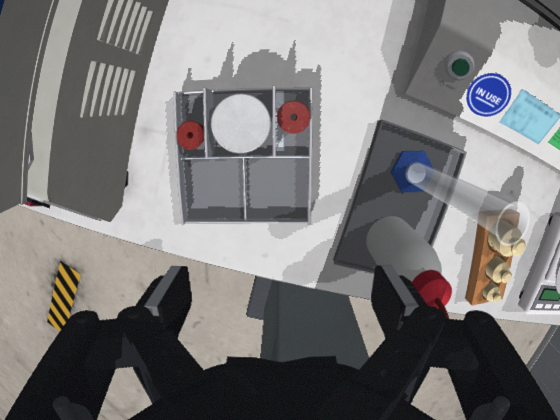

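Both bays are now empty and the tin is clear at (241,124). The bottle at (432,288) and the cylinder, foot at (412,172), both stand in the tray. I'll refine the tin and bay positions from this view.

Run:
```python
from meas import *
from h import *
from workcell import manip
t=dict(np.load("w7.npz")); P=wxyz(t); hsv=cv2.cvtColor(t["color"],cv2.COLOR_BGR2HSV); H,S,V=[hsv[...,i] for i in range(3)]
X,Y,Z=P[...,0],P[...,1],P[...,2]; near=lambda x,y,r:(np.hypot(X-x,Y-y)<r)
red=((H<8)|(H>172))&(S>120)
m=((V>150)&(S<50)&(abs(Z-45)<3)&near(573,274,45)).astype(np.uint8)
cs,_=cv2.findContours(m,0,1); k=max(cs,key=cv2.contourArea); q=P[k[:,0,1],k[:,0,0]]; print("tin contour",np.round(cv2.fitEllipse(q[:,:2].astype(np.float32)),1).tolist() if 0 else cv2.fitEllipse(q[:,:2].astype(np.float32)))
rect(P[near(531,264,130)&(Z>8)&(Z<52)],"caddy"); 
for n,b in(("botbay",(481.4,292.7)),("cylbay",(501.6,215.3))):
    rect(P[near(*b,55)&(abs(Z-5)<2.2)&(abs((X-531.2)*.9675+(Y-264.4)*.253+41)<45)],n)
b2=near(531,264,130)&(Z>11)&(Z<27); rect(P[b2],"walls")
print("bottle cap");circ(P[near(473,50,30)&(abs(Z-162)<5)&red],"cap")
for y in(1.827,-1.315):
    for p in([572.3,274.6,13],[572.3,274.6,300],[522.9,-312,300],[522.9,-312,68]): 
        q=manip.ik(p,[np.pi,0,y]); print(y,p,None if q is None else np.round(q,2))
```

```text
tin contour ((571.5755615234375, 273.7150573730469), (63.9627571105957, 64.33454895019531), 54.47688674926758)
caddy rect c [530.9 264.3] size [167.8 163.9] ang 14.51 zmed 33.0 7331
botbay rect c [485.4 286.1] size [85.6 94.2] ang 14.59 zmed 4.5 4086
cylbay rect c [501.5 223.7] size [84.7 93.6] ang 14.59 zmed 4.4 4216
walls rect c [530.8 264.3] size [167.7 163.9] ang 14.5 zmed 16.8 2196
bottle cap
cap circ [475.9  50.9] d 37.7 median [479.9  53.9 161.4] 629
1.827 [572.3, 274.6, 13] [ 0.45  0.41 -0.16  1.01  0.    1.76]
1.827 [572.3, 274.6, 300] [0.45 0.36 0.41 1.62 0.   1.76]
1.827 [522.9, -312, 300] [-0.54  0.31  0.34  1.6   0.    0.78]
1.827 [522.9, -312, 68] [-0.54  0.33 -0.15  1.1   0.    0.78]
-1.315 [572.3, 274.6, 13] [ 0.45  0.41 -0.16  1.01  0.   -1.38]
-1.315 [572.3, 274.6, 300] [ 0.45  0.36  0.41  1.62  0.   -1.38]
-1.315 [522.9, -312, 300] [-0.54  0.31  0.34  1.6   0.   -2.36]
-1.315 [522.9, -312, 68] [-0.54  0.33 -0.15  1.1   0.   -2.36]
```

Run:
```python
from workcell import manip
from h import *
D=[np.pi,0,.254-np.pi/2]; c=[571.9,274.2]; T=[522.9,-312.]
manip.move_pose(c+[120],D)
h=manip.move_linear(c+[13],speed=80,threshold=8); st(f"at {h}")
manip.grab(45); st("grab")
manip.move_linear(c+[60],speed=80); st("lift"); wrist("w8")
```

```text
at False t 32.77 tcp [572.3 274.4  13.7] rot [-3.141  0.    -1.317] open 85.3 F [0.1 0.7 0.1] ff 0.0
grab t 33.12 tcp [572.1 274.3  13.8] rot [-3.141  0.    -1.317] open 61.4 F [-1.4 -0.7  6. ] ff 48.6
lift t 33.86 tcp [571.8 274.1  59.8] rot [ 3.141 -0.    -1.317] open 61.7 F [-0.1 -0.4 -3.2] ff 49.3
```

View pics/w8.png

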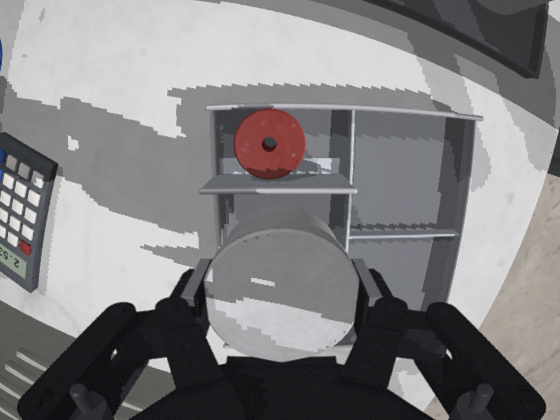

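The tin is held level between the pads, centred at (282,285) and clear of the pocket. I'll carry it over the tray items to the pan.

Run:
```python
from workcell import manip
from meas import *
from h import *
D=[np.pi,0,.254-np.pi/2]; c=[571.9,274.2]; T=[522.9,-312.]
manip.move_linear(c+[300],speed=150)
manip.move_pose(T+[300],D); manip.wait(.2); st("over")
manip.move_linear(T+[80],speed=150); 
h=manip.move_linear(T+[65],speed=25,threshold=4); st(f"hit {h}")
manip.release(); manip.move_linear(T+[150],speed=120)
manip.move_pose([480,-200,230],[np.pi,0,-.6]); manip.wait(.2); st()
t=wrist("w9"); P=wxyz(t); X,Y,Z=np.moveaxis(P,2,0); near=np.hypot(X-523,Y+312)
circ(P[(near<50)&(abs(Z-100)<4)],"tin"); circ(P[(near<75)&(abs(Z-60)<3)],"pan")
print(np.round(manip.get_joint_pos(),2))
```

```text
over t 37.97 tcp [ 523.3 -311.3  300. ] rot [-3.142  0.    -1.316] open 61.5 F [ 0.3 -0.4 -2.8] ff 49.3
hit True t 40.07 tcp [ 522.9 -312.1   68.9] rot [-3.141 -0.    -1.317] open 61.8 F [-0.1 -0.1  5.1] ff 49.8
 t 42.1 tcp [ 479.9 -200.7  228.3] rot [ 3.141e+00  3.000e-03 -6.020e-01] open 85.5 F [ 0.7 -0.1 -0.3] ff 0.0
tin circ [ 522.7 -312.4] d 66.6 median [ 523.3 -311.5   99.1] 4551
pan circ [ 522.6 -312.3] d 118.5 median [ 528.1 -295.    59.3] 6390
[-0.4   0.12 -0.05  1.4  -0.   -2.94]
```

View pics/w9.png

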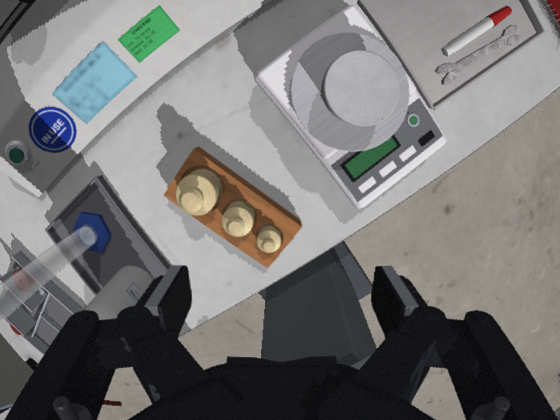

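The tin sits centred on the pan at (365,88), within 0.3 mm. I'll re-measure the bottle and then return it to its bay.

Run:
```python
from workcell import manip
from meas import *
from h import *
manip.move_pose([440,50,290],[np.pi,0,-.05]); manip.wait(.2)
t=wrist("w10"); P=wxyz(t); X,Y,Z=np.moveaxis(P,2,0)
hsv=cv2.cvtColor(t["color"],cv2.COLOR_BGR2HSV); H,S,V=[hsv[...,i] for i in range(3)]; red=((H<8)|(H>172))&(S>120)
m=(np.hypot(X-473,Y-50)<28)&(abs(Z-161)<6)&red; circ(P[m],"cap")
q=P[(np.hypot(X-455,Y-50)<75)&(Z>170)&(Z<205)&red]; q=q[q[:,0]<455]
if len(q)>5: print("jet",cv2.fitLine(q[:,:2].astype(np.float32),cv2.DIST_HUBER,0,.01,.01).ravel().round(2))
circ(P[(np.hypot(X-569,Y-50)<30)&(abs(Z-215)<5)],"rim"); st()
```

```text
cap circ [473.7  50. ] d 38.9 median [476.1  49.7 161.1] 1417
jet [ 1.0000e+00 -6.0000e-02  4.3534e+02  5.1770e+01]
rim circ [570.1  49.6] d 35.6 median [573.   49.9 214.6] 1012
 t 43.42 tcp [440.2  49.1 289.6] rot [ 3.141e+00  1.000e-03 -5.200e-02] open 85.6 F [ 0.5 -0.6  0.2] ff 0.0
```

Run:
```python
from workcell import manip
from h import *
S=[473.7,50.]; T=[481.4,292.4]
manip.move_pose(S+[250],[np.pi,0,-.05])
manip.move_linear(S+[135.5],speed=120); st("at")
manip.grab(45); st("grab")
manip.move_linear(S+[190],speed=120)
manip.move_linear(T+[190],[np.pi,0,.256],speed=170); manip.wait(.3); st("over")
manip.move_linear(T+[145],speed=100)
h=manip.move_linear(T+[134],speed=25,threshold=4); st(f"hit {h}")
manip.release(); manip.move_linear(T+[250],speed=150)
manip.move_pose([520,215,280],[np.pi,0,.24]); manip.wait(.2);st(); wrist("w11")
```

```text
at t 44.85 tcp [474.2  50.1 136.4] rot [-3.141e+00 -1.000e-03 -5.000e-02] open 85.4 F [-0.6  0.   0.7] ff 0.0
grab t 45.36 tcp [474.   50.  136.1] rot [-3.142e+00 -1.000e-03 -5.000e-02] open 37.3 F [-0.9 -0.5  4.5] ff 45.6
over t 47.84 tcp [481.5 292.  190.1] rot [-3.142 -0.     0.255] open 37.4 F [ 0.4  0.4 -2.9] ff 45.4
hit True t 48.79 tcp [482.1 292.8 139.1] rot [-3.141e+00 -2.000e-03  2.560e-01] open 36.9 F [0.6 0.4 4.4] ff 46.1
 t 50.88 tcp [519.3 215.7 279.1] rot [3.142e+00 2.000e-03 2.410e-01] open 85.3 F [-0.2  1.1 -0.2] ff 0.0
```

View pics/w11.png

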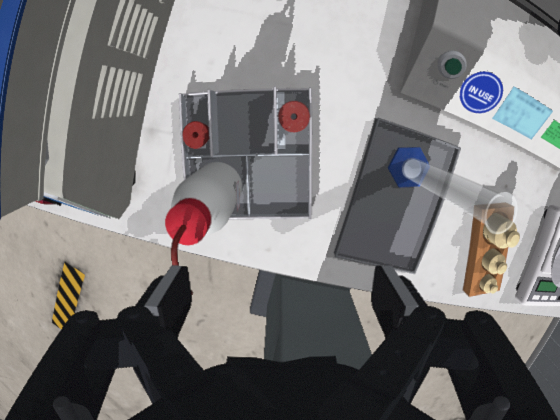

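The bottle is back in its bay, upright, at about (210,195); its contact height of 139.1 matches the caddy floor. Now the cylinder.

Run:
```python
from workcell import manip
from h import *
D=[np.pi,0,.256-np.pi/2]; S=[569.8,49.8]; T=[501.3,215.3]
manip.move_pose([560,130,270],D); manip.move_pose(S+[250],D)
manip.move_linear(S+[163],speed=120); st("at")
manip.grab(42); st("grab")
manip.move_linear(S+[221],speed=120)
manip.move_linear(T+[221],speed=150); manip.wait(.3)
manip.move_linear(T+[175],speed=100)
h=manip.move_linear(T+[162],speed=25,threshold=4); st(f"hit {h}")
manip.release(); manip.move_linear(T+[260],speed=150)
manip.move_pose([480,90,300],[np.pi,0,.24]); manip.wait(.3);st()
a=wrist("w12"); t=manip.capture("top"); s=manip.capture("scene")
np.savez("top1.npz",**t)
cv2.imwrite("pics/fin.png",np.vstack([np.hstack([cv2.resize(x["color"],(400,300)) for x in(a,s)]),np.hstack([cv2.resize(t["color"],(400,300)),cv2.resize(t["color"][150:300,90:290],(400,300))])]))
```

```text
at t 53.49 tcp [570.2  50.2 163.9] rot [-3.14  -0.    -1.314] open 85.3 F [ 0.7 -0.6  0.1] ff 0.0
grab t 54.06 tcp [570.   49.8 163.4] rot [-3.141 -0.    -1.315] open 27.8 F [0.5 0.6 2.4] ff 38.0
hit True t 57.36 tcp [501.9 215.6 166.3] rot [-3.14   0.    -1.315] open 27.8 F [1.  0.9 3.6] ff 38.4
 t 62.77 tcp [480.  90. 300.] rot [-3.142 -0.     0.24 ] open 85.6 F [ 0.1 -0.2 -0.3] ff 0.0
```

View pics/fin.png

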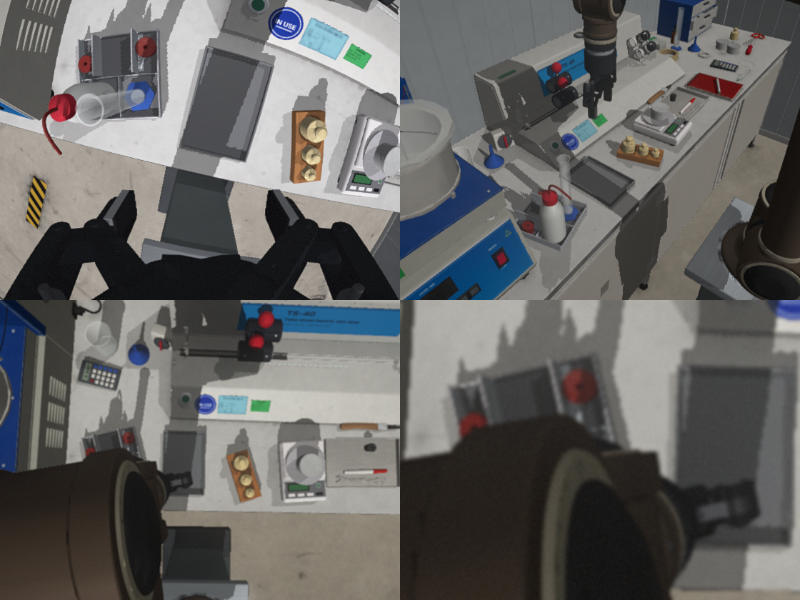

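The bottle and cylinder stand upright in their own bays, at (62,100) and (140,95) in the wrist view. The tin is on the pan, the weight is in its well, the tray is empty and the gripper is clear.

```bash
python3 -c "
from workcell import manip
print(manip.sign_off(),manip.get_time())"
```

```text
the job is handed in; nothing more can be done
the job is handed in; nothing more can be done
```

The job is done and handed in at about 63 s of the 136 s allowed: the check weight is in its well, the tin is centred on the pan to within about 0.5 mm, and the bottle and cylinder are upright in the bays they came from.

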